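# Fetch the toy computer from the sliding-door display case

## Task

Slide fully open just the door of the toy display case that has the small tower computer behind it, so that it passes the other door, and leave the other door closed. Take the computer out and set it down gently on the white toy desk, upright, wholly on the desktop and square with the desk's edges. Leave the bin in the case and the lamp, chair and safe as they stand.

Things in the scene. Friction and masses are not known exactly. Their poses are not given: they have to be found in the camera images.
- case: Wooden toy display case, fixed, 390 mm wide (y), 200 mm deep (x), floor inside 60 mm above the table; two compartments, 185 mm wide, split at y = 0 by a divider, top 115 mm above the table. Front is -x. Origin: centre of its underside, z up. Its face slopes at 28 degrees to the horizontal from x -100, z 115 (front lip) up to x 46, z 192 mm, closed by two clear wood-framed bypass doors lying in the slope.
- door_left (a joint): Slide of the left (+y) door, 190 x 165 x 5 mm, outer track: 0 closed, grows as it slides to the case's -y over the other door, 0.145 m fully open (stop), leaving a gap 140 mm wide at the case's +y end. Stays where it is left; 1.5 N to move, plus 3 N per m/s. May start up to 20 mm ajar.
- door_right (a joint): Slide of the right (-y) door, 190 x 165 x 5 mm, inner track 8.5 mm deeper: 0 closed, grows as it slides to the case's +y behind the other door, 0.145 m fully open (stop), leaving a gap 140 mm wide at the case's -y end. Same friction. May start up to 20 mm ajar.
- case_rail (a point): Middle of a wooden rail, 14 mm thick, along y over the case (x 10 mm), 280 mm above the table, on brackets at the case's two ends that run back from it. It bars a tool coming straight down on the things inside: reach in square to the slope, tool tilted about 28 degrees, pointing down and to the case's +x.
- door_left_pull (a point): Middle of the top edge of the left door's pull: a wooden fin 12 mm thick (y), 70 mm long up the slope (x), standing 30 mm square out of its door (z), its middle 18 mm from the door's outer (+y) edge. Axes: x up the slope, y along the case's y, z square out of the slope. Moves with the door.
- door_right_pull (a point): Middle of the top edge of the right door's pull, the same fin standing 38 mm out of its (deeper) door, so both pulls are equally high, 18 mm from the door's outer (-y) edge. Same axes.
- tower: Toy tower computer, grey plastic box, 64 mm deep (x), 44 mm wide (y), 72 mm tall, about 0.15 kg, loose; origin: centre of its underside, z up, its front with slots looks to -x. It stands on the case floor behind one of the doors (either), its sides about in line with the case. Its 44 mm width can be gripped near the top.
- bin: Toy waste-paper bin, open round grey plastic pail, 56 mm across the rim, 60 mm tall, behind the other door; origin: centre of its underside. Stays where it is.
- desk: White wooden toy desk, fixed, 150 mm deep (x) and 220 mm wide (y), its flat top 110 mm above the table; origin: centre of its underside, z up. The +y half of its top is clear; the lamp stands at the -y end.
- lamp: Silver aluminium toy lamp, about 135 mm tall, round base 56 mm across, loose on the desk about 70 mm to the -y side of its centre; origin: centre of its underside.
- chair: Orange plastic toy office chair, about 70 mm wide, 125 mm tall, loose, beyond the desk; origin: centre of its underside.
- safe: Black plastic toy safe, 100 x 110 x 120 mm tall, loose, to the left of the case, nearer the robot; origin: centre of its underside.

How it is judged:
By the outcome, as a careful person would: the job done as asked, in the order asked, and still so for the second after the job is handed in, with the robot touching nothing.
It also fails if it takes over 51 s, if anything falls off the work surface, if the arm or the gripper's body presses on something with over 40 N, if the wrist force passes 120 N, or if a joint passes its speed limit or range.

## Robot

A 6-joint arm with a two-finger parallel gripper is mounted at the origin on the work surface. World frame = base frame: x ahead of the robot, y to its left, z up, the work surface at z = 0. Lengths are in m, angles in rad, forces in N, time in s.
With the tool pointing down it reaches from about 0.425 to 0.95 m from the base axis. Payload 3.5 kg.
Tool frame: the origin (TCP) lies on the centre line of the jaws, within the pads' length; the fingertips stand tip_extent ahead of it and the grasp point (between the pads) lies 2 mm behind it (tip_extent is the distance from the TCP to the fingertips, in m); z points along the fingers, y is the direction in which the jaws open and shut (so a half turn about z gives the same grasp; the last joint's range is limited). The gripper opens to 85 mm and grips with 20 to 120 N. Pads are 22 mm wide; open, the fingers measure 114 mm over their backs; the gripper's body (76 mm by 85 mm) begins 54 mm behind the grasp point. The pads swing forward as they close: fully open they stand 13 mm farther back than shut.
Start: joints at [1.025, 0.286, 1.577, -0, 1.279, -0.15], TCP at [0.26, 0.623, 0.248] pointing down, gripper open.
Joint ranges: [-2.77, 2.77], [-0.9, 2.22], [0.21, 2.48], [-1.53, 4.67], [0.24, 2.81], [-2.84, 2.84]. Speed limits (rad/s): [2.79, 2.79, 3.14, 3.14, 3.14, 3.14].

## Interface

Orientations are given as a unit quaternion [x, y, z, w].
In Python, from plant import * gives the robot as it stands.
- The arm moves only by the shell command python3 -m crank 'ROWS' [FORCE]. ROWS is JSON, a list of rows, each a list of 7 numbers: the gripper's target within -1 to 1 (shut at 1, half-way at 0, fully open at -1), then the shift along the tool's x, y, z in cm, then the turn, a rotation vector about the tool's x, y, z in degrees. In form: [[fingers, tx, ty, tz, wx, wy, wz], ...]. A call has 1 to 5 rows; each row shifts and turns the commanded pose from where the row before left it, along the tool's axes as they then stand; what a row does not reach is not made up. A row lasts 1/10 s, in which the tool goes at most 50 mm and 8.59 degrees, less where a joint would pass 70% of its speed; a pose out of reach is approached as far as the arm can. A call is refused whole if a number of a shift passes 5 or a number of a turn 8.59, either way. A call with a gripper value outside its range is refused whole. The fingers move at their own pace and stop on an object; FORCE is the grip in N (left out, the last holds). Time passes only in rows, so rows that do not move let the fingers close. It gives the time, the measured TCP pose, the force and the opening at its end, in the units of the state.
- get_state(): the state, without advancing time (a new reading comes with each control period).
- read_camera(name): name is "side" or "top" or "wrist"; returns a dict with "color" (420x560x3 uint8, red, green, blue), "vfov" (degrees; the focal length in pixels is half the picture's height over the tangent of half this angle, whatever the lens; pixels are square), "cx", "cy" (the principal point, pixels), "cam_to_world" (4x4, takes a point from camera to world coordinates). Camera axes: x right, y up, looking along -z (the intrinsics and any distortion apply to the point x, -y, -z); pixel columns grow to the right and rows downward; lengths in m; the calibration is good to about 2 mm. A picture is of the moment at which its call begins. There is no depth.
- sign_off(): hands the job in, once; it reports no verdict.
Trained networks look in the newest picture that a camera, given by its name, has taken for a name from the list of things; names that differ only in an ending like _2 or _b are one class to them, and where a whole thing is asked for, a point or a joint stands for the part that bears it (a point fixed in the world has none). Each returns a list of dicts, best first, with "p" (0 to 1); they miss things now and then, are a little off and sometimes report something else, mostly with a low value. They report only what shows in the picture. A call takes as long as a camera call.
- trace(thing, camera): "pixels" (420x560 bool, what is visible of it) and "location" ([column, row] in pixels, amid what is visible of it).
- place_of(thing, camera): "location" ([column, row] in pixels: a listed point, or the origin of a listed thing).
The state is a dict: "time": time; "qpos": joint angles; "dq": joint speeds; "joint_efforts": joint torques, N m; "eef_pos": TCP position; "tcp_rot": TCP orientation; "contact_force": force on the tool from outside, world axes, zero at the start; "wrist_torque": the same for the moment, N m; "opening": opening from 0.0 (shut) to 1.0 (fully open).
Only numpy, scipy, OpenCV 4.12 (cv2) and the standard library are available. Lean on these libraries where they do the work, as an engineer would, in place of code of your own. Each camera call takes 0.05 s, during which the arm holds its last target.

## Working session

There is one attempt and no reset: what is moved stays moved. The work goes in short steps, Python scripts to look and compute and a shell command to move; the robot and the scene stay as the last step left them, time stands still between calls to the robot, and variables do not carry over. Pictures are saved under pics/ and viewed, and the job is handed in when it is done.

```bash
mkdir -p pics; ls
python3 - <<'E'
from plant import *
import cv2
s=get_state();print({k:s[k] for k in s})
for n in ["side","top","wrist"]:
    r=read_camera(n);cv2.imwrite(f"pics/a_{n}.png",r["color"][:,:,::-1]);print(n,r["vfov"],r["cx"],r["cy"],r["cam_to_world"],[k for k in r])
E
```

```text
pics
{'time': 0.0, 'qpos': array([ 1.02499739e+00,  2.87181003e-01,  1.57822225e+00, -1.78255046e-05,
        1.27856552e+00, -1.49969055e-01]), 'dq': array([ 0.00041126,  0.00047595,  0.00013057, -0.00056712,  0.00089846,
        0.00099949]), 'joint_efforts': array([ 3.40281940e-04, -4.05969608e+01, -2.92629504e+01, -1.13680974e-04,
        5.84585359e-03,  4.89973289e-07]), 'eef_pos': array([0.25988953, 0.62228136, 0.24691239]), 'tcp_rot': array([ 1.96622739e-01,  9.80478499e-01, -1.11979467e-03, -3.96998336e-04]), 'contact_force': array([-0.07450115, -0.12777587,  0.01880743]), 'wrist_torque': array([ 0.046779  , -0.00173975, -0.03546192]), 'opening': 0.9948575264604811}
side 44.572178569068136 278.05654601519825 208.30903399562936 [[-0.8505099   0.36319279 -0.38042594  0.02124271]
 [-0.52585044 -0.60188255  0.60101473  0.9340573 ]
 [-0.01068752  0.71121613  0.70289216  1.24223417]
 [ 0.          0.          0.          1.        ]] ['color', 'vfov', 'cx', 'cy', 'cam_to_world']
top 44.272410868809004 286.8340971211138 218.3179367826698 [[ 0.01879328  0.9884463  -0.15040188  0.3346786 ]
 [-0.99980837  0.01775469 -0.00824542  0.01478625]
 [-0.00547982  0.15052802  0.98859056  1.75764295]
 [ 0.          0.          0.          1.        ]] ['color', 'vfov', 'cx', 'cy', 'cam_to_world']
wrist 62.05094686069603 279.6645515100534 209.55188256709292 [[ 0.38521913 -0.87657235 -0.28849115  0.18436954]
 [ 0.92282336  0.36529958  0.12228349  0.65358537]
 [-0.00180463 -0.31333231  0.94964183  0.37276922]
 [ 0.          0.          0.          1.        ]] ['color', 'vfov', 'cx', 'cy', 'cam_to_world']
```

View pics/a_side.png

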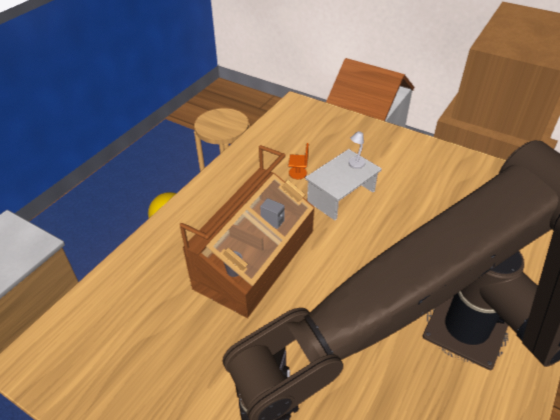

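View pics/a_top.png

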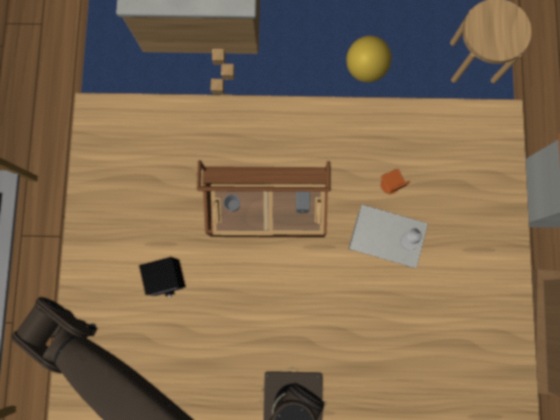

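View pics/a_wrist.png

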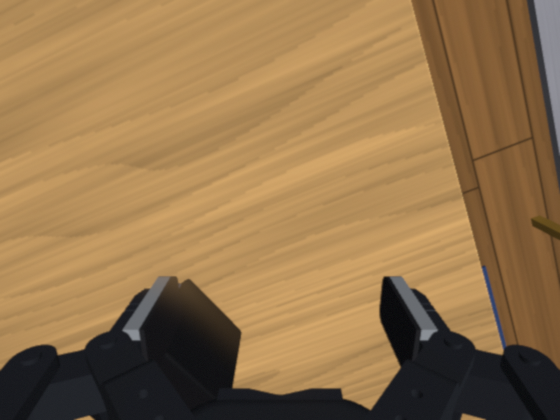

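The side and top pictures show the grey tower behind the right (-y) door, at (302,201) in top, and the bin at (232,203) behind the left door. I'll run the detectors next and fit the poses.

```bash
cat > h.py <<'E'
from plant import *
import numpy as np, cv2
from scipy.optimize import least_squares
from scipy.spatial.transform import Rotation as R
def K(r):
    f=r["color"].shape[0]/2/np.tan(np.radians(r["vfov"])/2); return f
def proj(r,P):
    M=np.linalg.inv(r["cam_to_world"]);p=M[:3,:3]@np.asarray(P,float)+M[:3,3];f=K(r)
    return np.array([r["cx"]+f*p[0]/-p[2], r["cy"]-f*p[1]/-p[2]])
def ray(r,uv):
    f=K(r);d=np.array([(uv[0]-r["cx"])/f,-(uv[1]-r["cy"])/f,-1]);M=r["cam_to_world"];return M[:3,3],M[:3,:3]@d
def onz(r,uv,z):
    o,d=ray(r,uv);return o+d*(z-o[2])/d[2]
def tri(obs):
    A=np.zeros((3,3));b=np.zeros(3)
    for r,uv in obs:
        o,d=ray(r,uv);d=d/np.linalg.norm(d);Q=np.eye(3)-np.outer(d,d);A+=Q;b+=Q@o
    x=np.linalg.solve(A,b);return x,[proj(r,x)-uv for r,uv in obs]
E
python3 - <<'E'
from h import *
np.set_printoptions(precision=4,suppress=True)
import pickle
N=["case","case_rail","door_left_pull","door_right_pull","tower","bin","desk","lamp","chair","safe"]
cams={n:read_camera(n) for n in ["side","top"]}
out={}
for c in cams:
    for n in N:
        try:
            q=place_of(n,c);out[n,c]=q
        except Exception as e: print(n,c,e);q=[]
        print(c,n,[(np.round(a["location"],1),round(a["p"],2)) for a in q[:2]])
for n in N:
    if out.get((n,"side")) and out.get((n,"top")):
        x,e=tri([(cams[c],np.array(out[n,c][0]["location"])) for c in cams]);print(n,x,e)
t={}
for c in cams:
  for n in ["desk","case","tower"]:
    t[n,c]=trace(n,c)[:1]
pickle.dump((cams,out,t),open("obs.pkl","wb"))
print(get_state()["time"])
for c in cams: cv2.imwrite(f"pics/z_{c}.png",cv2.resize(cams[c]["color"][(120 if c=="top" else 130):(290 if c=="top" else 330),(130 if c=="top" else 170):(440 if c=="top" else 400),::-1],None,fx=2.5 if c=="top" else 3,fy=2.5 if c=="top" else 3,interpolation=cv2.INTER_CUBIC))
E
```

```text
side case [(array([254.6, 259.1]), 0.65)]
side case_rail [(array([247.8, 191.5]), 0.81), (array([337.4, 196.8]), 0.46)]
side door_left_pull [(array([236.9, 256.3]), 0.83), (array([297.7, 173.9]), 0.17)]
side door_right_pull [(array([295.4, 184.3]), 0.89)]
side tower []
side bin [(array([233., 272.]), 0.59)]
side desk [(array([341., 195.]), 0.85)]
side lamp [(array([356.8, 162.1]), 0.85)]
side chair [(array([297.1, 174.6]), 0.91)]
side safe [(array([294.7, 172.2]), 0.61)]
top case [(array([267.1, 207.4]), 0.94)]
top case_rail [(array([261.1, 190.8]), 0.9)]
top door_left_pull [(array([216.6, 215.8]), 0.55)]
top door_right_pull [(array([319.3, 214. ]), 0.64)]
top tower []
top bin []
top desk [(array([382.4, 240.2]), 0.67)]
top lamp [(array([406.9, 242.1]), 0.87)]
top chair [(array([391.1, 184.1]), 0.61)]
top safe [(array([168.3, 276.3]), 0.87)]
case [ 0.6402  0.0987 -0.0059] [array([0.0442, 0.0092]), array([-0.016 , -0.0379])]
case_rail [0.6404 0.1045 0.288 ] [array([1.0151, 0.2232]), array([-0.4024, -0.8949])]
door_left_pull [0.582  0.2463 0.1925] [array([2.1044, 0.4305]), array([-0.7759, -1.6922])]
door_right_pull [ 0.5893 -0.0696  0.2039] [array([1.0982, 0.2075]), array([-0.4141, -1.0281])]
desk [ 0.5342 -0.2971  0.0038] [array([0.7121, 0.1129]), array([-0.259, -0.697])]
lamp [ 0.5148 -0.3544  0.1215] [array([0.2479, 0.0361]), array([-0.0926, -0.252 ])]
chair [ 0.7346 -0.3334 -0.0177] [array([0.5041, 0.0966]), array([-0.2045, -0.5077])]
safe [0.3821 0.2886 0.6061] [array([4.0833, 0.7414]), array([-1.335 , -3.2807])]
1.55
```

View pics/z_side.png

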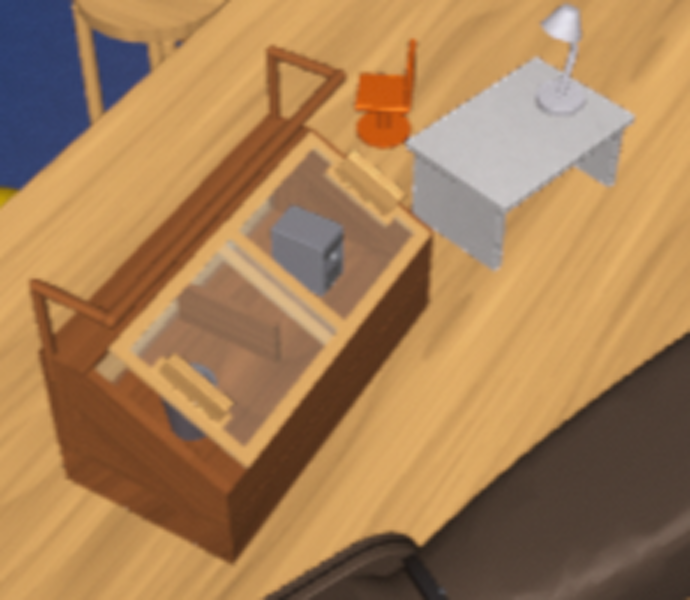

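View pics/z_top.png

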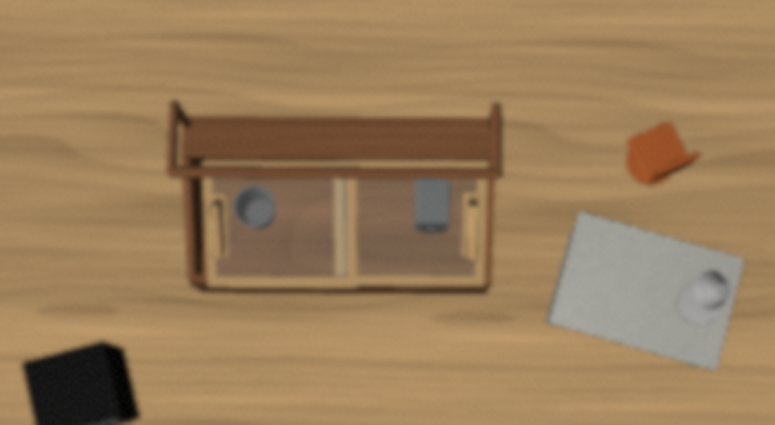

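Run:
```python
from h import *
np.set_printoptions(precision=4,suppress=True)
import pickle
cams,out,t=pickle.load(open("obs.pkl","rb"))
T=lambda u,v:("top",u/2.5+130,v/2.5+120)
S=lambda u,v:("side",u/3+170,v/3+130)
obs=[(T(196,290),(-.1,.195,.115)),(T(490,291),(-.1,-.195,.115)),
(S(233,562),(-.1,.195,0)),(S(68,477),(.1,.195,0)),(S(248,468),(-.1,.195,.115)),(S(430,235),(-.1,-.195,.115)),(S(428,300),(-.1,-.195,0)),
(("side",247.8,191.5),(.01,0,.28)),(("top",261.1,190.8),(.01,0,.28)),(("top",267.1,207.4),(0,0,0)),(("side",254.6,259.1),(0,0,0))]
def W(p,q):
    c,s=np.cos(p[2]),np.sin(p[2]);return np.array([p[0]+c*q[0]-s*q[1],p[1]+s*q[0]+c*q[1],q[2]])
def f(p): return np.concatenate([proj(cams[o[0]],W(p,q))-o[1:] for o,q in obs])
r=least_squares(f,[.64,.1,0],loss="soft_l1");print("case",r.x);print(r.fun.reshape(-1,2) if 0 else f(r.x).reshape(-1,2))
p=r.x
# door pulls: slide d along y, x offset
for n,sg in (("door_left_pull",1),("door_right_pull",-1)):
    x,e=tri([(cams[c],np.array(out[n,c][0]["location"])) for c in cams])
    d=x-np.array([p[0],p[1],0]);c,s=np.cos(p[2]),np.sin(p[2]);print(n,"in case",c*d[0]+s*d[1],-s*d[0]+c*d[1],d[2])
# desk
ob=[(T(580,212),(.075,.11)),(T(744,259),(.075,-.11)),(T(716,369),(-.075,-.11)),(T(548,324),(-.075,.11)),(S(408,143),(.075,.11)),(S(537,58),(.075,-.11)),(S(634,118),(-.075,-.11)),(S(503,208),(-.075,.11))]
def g(p): return np.concatenate([proj(cams[o[0]],W(p,(*q,.11)))-o[1:] for o,q in ob])
r=least_squares(g,[.53,-.3,-.2],loss="soft_l1");print("desk",r.x,np.degrees(r.x[2]));print(g(r.x).reshape(-1,2))
# tower top from pics at z=.132 : top zoom top-face corners; 
for uv in [(415,180),(449,180),(449,222),(415,222)]:
    P=onz(cams["top"],T(*uv)[1:],.132);print("tw top",P, (P-np.array([*p[:2],0])))
for uv in [(272,243),(290,205),(343,237),(324,258)]:
    P=onz(cams["side"],S(*uv)[1:],.132);print("tw side",P,(P-np.array([*p[:2],0])))
```

```text
case [0.6358 0.0985 0.0279]
[[-3.6159 -2.4439]
 [ 0.4194 -4.0225]
 [ 1.6719  0.716 ]
 [-0.0277  0.5718]
 [-5.478   7.9822]
 [ 0.6787 -2.9076]
 [-0.0001  0.3319]
 [ 0.6868  0.4484]
 [ 1.7555 -2.1289]
 [-0.073   0.9075]
 [ 1.1434 -0.6735]]
door_left_pull in case -0.04973632717898744 0.1491820872396369 0.19253025089751316
door_right_pull in case -0.05120966433733816 -0.1667952679558631 0.2039386521316115
desk [ 0.5334 -0.2974 -0.2633] -15.08397949588476
[[-1.0288 -0.1501]
 [-0.5222 -0.2832]
 [-0.6271  0.6201]
 [-0.3222 -0.5714]
 [-0.3239 -1.1269]
 [ 0.1528 -1.0385]
 [ 1.1728 -1.39  ]
 [ 1.4337 -0.5212]]
tw top [0.668  0.0005 0.132 ] [ 0.0321 -0.098   0.132 ]
tw top [ 0.6687 -0.0431  0.132 ] [ 0.0329 -0.1416  0.132 ]
tw top [ 0.614  -0.0438  0.132 ] [-0.0218 -0.1423  0.132 ]
tw top [ 0.6133 -0.0003  0.132 ] [-0.0226 -0.0989  0.132 ]
tw side [0.6616 0.0223 0.132 ] [ 0.0258 -0.0762  0.132 ]
tw side [ 0.6763 -0.0347  0.132 ] [ 0.0405 -0.1332  0.132 ]
tw side [ 0.604  -0.0227  0.132 ] [-0.0318 -0.1212  0.132 ]
tw side [0.6048 0.0131 0.132 ] [-0.031  -0.0854  0.132 ]
```

```bash
cat >> h.py <<'E'
def W(p,q):
    c,s=np.cos(p[2]),np.sin(p[2]);return np.array([p[0]+c*q[0]-s*q[1],p[1]+s*q[0]+c*q[1],q[2]])
def tool(yaw,tilt=28,sg=1):
    t=np.radians(tilt);c,s=np.cos(yaw),np.sin(yaw);Rz=np.array([[c,-s,0],[s,c,0],[0,0,1]])
    z=np.array([np.sin(t),0,-np.cos(t)]);y=np.array([0,1.*sg,0]);x=np.cross(y,z)
    return Rz@np.stack([x,y,z],1)
def plan(P,Rt,n,start=None):
    s=get_state();p0,R0=(s["eef_pos"],R.from_quat(s["tcp_rot"]).as_matrix()) if start is None else start
    w=R.from_matrix(R0.T@Rt).as_rotvec();Rc=R0.copy();print("t",s["time"],"from",p0,"total mm",1e3*np.linalg.norm(P-p0),"deg",np.degrees(w))
    for i in range(n):
        d=Rc.T@(np.asarray(P)-p0)/n*100
        print([round(float(v),2) for v in d]+[round(float(v),2) for v in np.degrees(w)/n]);Rc=Rc@R.from_rotvec(w/n).as_matrix()
E
python3 - <<'E'
from h import *
import plant
np.set_printoptions(precision=4,suppress=True)
print([k for k in dir(plant) if not k.startswith("__")], getattr(plant,"tip_extent",None))
import pickle
cams,out,t=pickle.load(open("obs.pkl","rb"))
T=lambda u,v:("top",u/2.5+130,v/2.5+120)
S=lambda u,v:("side",u/3+170,v/3+130)
obs=[(S(233,562),(-.1,.195,0)),(S(68,477),(.1,.195,0)),(S(430,235),(-.1,-.195,.115)),(S(428,300),(-.1,-.195,0)),
(("side",247.8,191.5),(.01,0,.28)),(("top",261.1,190.8),(.01,0,.28)),(("top",267.1,207.4),(0,0,0)),(("side",254.6,259.1),(0,0,0)),
(T(196,291),(-.1,.195,0)),(T(490,293),(-.1,-.195,0))]
def f(p): return np.concatenate([proj(cams[o[0]],W(p,q))-o[1:] for o,q in obs])
r=least_squares(f,[.64,.1,0],loss="soft_l1");print("case",r.x);print(f(r.x).reshape(-1,2))
for (n,c),v in t.items():
    if v: m=v[0]["pixels"];print(n,c,v[0]["p"],m.sum(),v[0]["location"])
p=r.x
for c in ("top","side"):
    im=cams[c]["color"][:,:,::-1].copy();im=cv2.resize(im,None,fx=4,fy=4,interpolation=cv2.INTER_CUBIC)
    L=lambda a,b,col:cv2.line(im,*[tuple(int(v) for v in proj(cams[c],W(p,q))*4+2) for q in (a,b)],col,1)
    for y in (-.195,.195):
        L((-.1,y,0),(.1,y,0),(0,255,0));L((-.1,y,0),(-.1,y,.115),(0,255,0));L((-.1,y,.115),(.046,y,.192),(0,255,255))
    for x,z in ((-.1,0),(-.1,.115),(.046,.192),(.01,.28)): L((x,-.195,z),(x,.195,z),(255,255,0))
    cv2.imwrite(f"pics/fit_{c}.png",im[600:1120,700:1400] if c=="top" else im[620:1220,740:1420])
E
```

```text
['Unreachable', 'get_state', 'place_of', 'read_camera', 'sign_off', 'tip_extent', 'trace'] 0.017
case [0.637  0.0999 0.0154]
[[ 0.099   0.8325]
 [-1.0247  0.0899]
 [ 0.6364 -2.2807]
 [-0.042   0.9583]
 [ 0.0774  0.5533]
 [ 1.3478 -2.5401]
 [-0.4542  0.5578]
 [ 0.5873 -0.5433]
 [ 1.1138  0.1707]
 [-2.6866 -0.3228]]
desk side 0.7 2568 [336.2, 179.0]
case side 0.73 11983 [249.0, 239.0]
desk top 0.66 2889 [382.1, 235.1]
case top 0.73 9000 [263.6, 198.9]
```

View pics/fit_side.png

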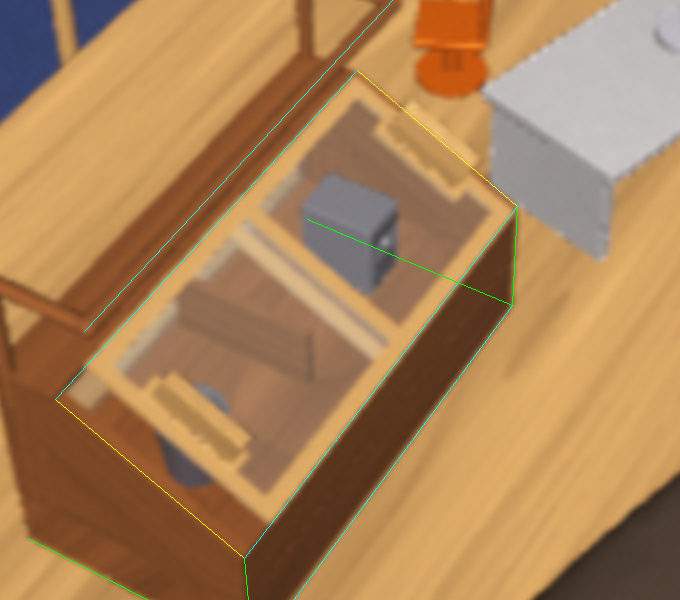

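View pics/fit_top.png

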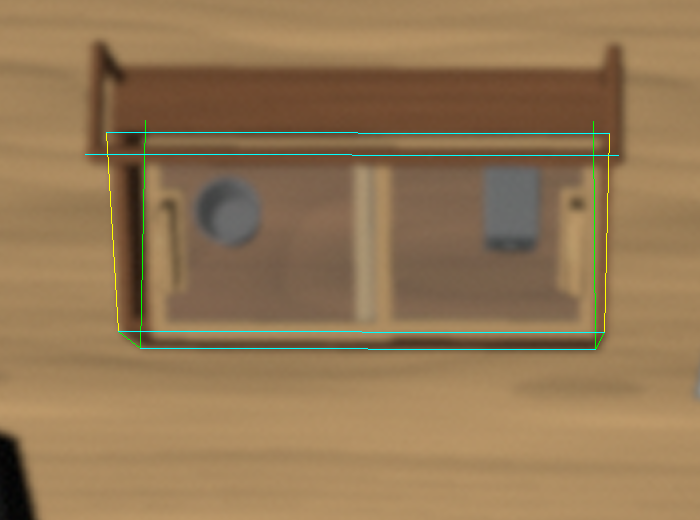

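```bash
echo "case=(.637,.0999,.0154)" >> h.py
python3 - <<'E'
from h import *
plan(W(case,(-.107,0,.303)),tool(case[2]),14)
E
```

```text
t 1.55 from [0.26023642 0.62279513 0.2483067 ] total mm 592.3814781375349 deg [ -5.75819863 -27.60183585 -23.08853068]
[-3.22, -2.71, -0.39, -0.41, -1.97, -1.65]
[-3.16, -2.8, -0.3, -0.41, -1.97, -1.65]
[-3.08, -2.89, -0.21, -0.41, -1.97, -1.65]
[-3.0, -2.98, -0.13, -0.41, -1.97, -1.65]
[-2.92, -3.06, -0.05, -0.41, -1.97, -1.65]
[-2.83, -3.14, 0.03, -0.41, -1.97, -1.65]
[-2.74, -3.23, 0.1, -0.41, -1.97, -1.65]
[-2.64, -3.3, 0.17, -0.41, -1.97, -1.65]
[-2.54, -3.38, 0.23, -0.41, -1.97, -1.65]
[-2.43, -3.45, 0.29, -0.41, -1.97, -1.65]
[-2.32, -3.52, 0.35, -0.41, -1.97, -1.65]
[-2.2, -3.59, 0.4, -0.41, -1.97, -1.65]
[-2.08, -3.66, 0.45, -0.41, -1.97, -1.65]
[-1.96, -3.72, 0.49, -0.41, -1.97, -1.65]
```

```bash
python3 -m crank '[[0.6,-3.2,-2.7,-0.4,-0.4,-2,-1.65],[1,-3.2,-2.8,-0.3,-0.4,-2,-1.65],[1,-3.1,-2.9,-0.2,-0.4,-2,-1.65],[1,-3,-3,-0.1,-0.4,-2,-1.65],[1,-2.9,-3.1,0,-0.4,-2,-1.65]]' 30
python3 -m crank '[[1,-2.8,-3.1,0,-0.4,-2,-1.65],[1,-2.7,-3.2,0.1,-0.4,-2,-1.65],[1,-2.6,-3.3,0.2,-0.4,-2,-1.65],[1,-2.5,-3.4,0.2,-0.4,-2,-1.65],[1,-2.4,-3.5,0.3,-0.4,-2,-1.65]]'
python3 -m crank '[[1,-2.3,-3.5,0.4,-0.4,-2,-1.65],[1,-2.2,-3.6,0.4,-0.4,-2,-1.65],[1,-2.1,-3.7,0.5,-0.4,-2,-1.65],[1,-2,-3.7,0.5,-0.4,-2,-1.65],[1,0,0,0,0,0,0]]'
python3 - <<'E'
from h import *
plan(W(case,(-.107,0,.303)),tool(case[2]),1)
r=read_camera("wrist");cv2.imwrite("pics/b_w.png",r["color"][:,:,::-1]);
import pickle;pickle.dump((r,get_state()),open("b.pkl","wb"))
for n in ["door_left_pull","door_right_pull","tower","bin","case_rail"]: print(n,[(np.round(a["location"],1),round(a["p"],2)) for a in place_of(n,"wrist")[:2]])
E
```

```text
time: 2.05
eef_pos: [0.3573, 0.4335, 0.2676]
tcp_rot: [0.124, 0.988, 0.0, 0.09]
contact_force: [1.2, -0.1, 0.6]
opening: 0.142
time: 2.55
eef_pos: [0.4518, 0.2466, 0.2879]
tcp_rot: [0.051, 0.983, 0.0, 0.178]
contact_force: [1.3, 0.9, -0.9]
opening: 0.002
time: 3.05
eef_pos: [0.5304, 0.0938, 0.3039]
tcp_rot: [-0.005, 0.969, -0.001, 0.246]
contact_force: [-0.8, -0.1, -0.3]
opening: 0.004
t 3.05 from [0.53042184 0.09383266 0.30392253] total mm 4.533360930290178 deg [-0.4391153   0.47773003 -0.20665119]
[0.08, 0.44, 0.06, -0.44, 0.48, -0.21]
door_left_pull [(array([480.8, 207.7]), 0.9)]
door_right_pull [(array([ 63.5, 204.3]), 0.67)]
tower []
bin [(array([482.3, 208.9]), 0.33)]
case_rail [(array([284. , 350.1]), 0.69)]
```

View pics/b_w.png

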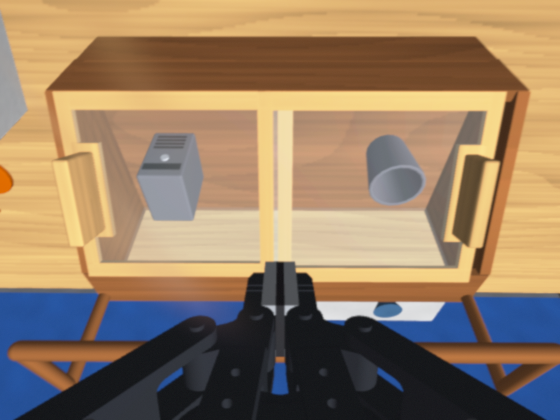

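Run:
```python
from h import *
import pickle;r,s=pickle.load(open("b.pkl","rb"))
im=r["color"][:,:,::-1]
a=cv2.resize(im[80:300,40:240],None,fx=3.6,fy=2.7*3.6/2.7,interpolation=cv2.INTER_CUBIC)[:600*2]
cv2.imwrite("pics/b1.png",cv2.resize(im[80:280,40:240],None,fx=3,fy=3,interpolation=cv2.INTER_CUBIC))
cv2.imwrite("pics/b2.png",cv2.resize(im[80:300,420:560],None,fx=2.7,fy=2.7,interpolation=cv2.INTER_CUBIC))
cams,out,t=pickle.load(open("obs.pkl","rb"))
for n,w in (("door_left_pull",(480.8,207.7)),("door_right_pull",(63.5,204.3)),("case_rail",(284,350.1))):
    x,e=tri([(cams[c],np.array(out[n,c][0]["location"])) for c in cams]+[(r,np.array(w))]);d=x-W(case,(0,0,0));c,sn=np.cos(case[2]),np.sin(case[2])
    print(n,x,np.round(e,1).tolist(),"case",c*d[0]+sn*d[1],-sn*d[0]+c*d[1],d[2])
```

```text
door_left_pull [0.58313563 0.24544168 0.19421793] [[1.9, -0.4], [-0.6, -2.2], [3.0, -4.0]] case -0.051616730009714236 0.14635390543069743 0.19421793335590792
door_right_pull [ 0.59019067 -0.0708195   0.19674017] [[1.0, 1.6], [-0.2, -0.9], [-3.4, 4.5]] case -0.049432754636631424 -0.16997842504018243 0.19674016501489697
case_rail [0.6422847  0.10097986 0.2820991 ] [[1.3, 0.8], [0.9, -1.1], [4.9, 2.2]] case 0.005300703721883105 0.0009983461861173687 0.28209910477097405
```

View pics/b1.png

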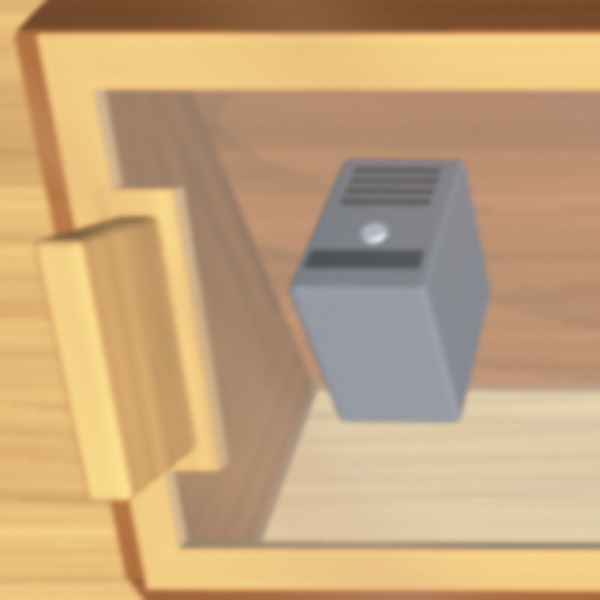

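View pics/b2.png

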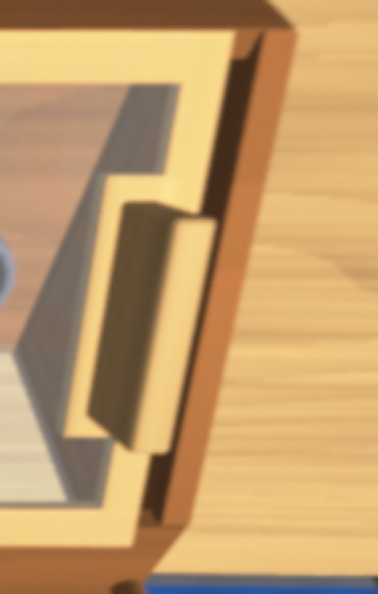

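Run:
```python
from h import *
np.set_printoptions(precision=4,suppress=True)
import pickle;r,s=pickle.load(open("b.pkl","rb"))
u=np.array([np.cos(np.radians(28)),0,np.sin(np.radians(28))])
def fin(uv):
    q=[(-.035,-.006),(-.035,.006),(.035,.006),(.035,-.006)]
    g=lambda p:np.concatenate([proj(r,W(case,p+a*u+np.array([0,b,0])))-o for (a,b),o in zip(q,uv)])
    z=least_squares(g,[-.05,0,.19]);return z.x,z.fun
A=np.array([(38,240),(80,240),(130,498),(92,500)])/3+(40,80)
B=np.array([(176,218),(216,218),(170,453),(133,450)])/2.7+(420,80)
print("R",*fin(A));print("L",*fin(B))
z=[((291,287),(-.032,-.022,.072)),((428,289),(-.032,.022,.072)),((460,420),(.032,.022,.072)),((340,420),(.032,-.022,.072)),((347,160),(-.032,-.022,0)),((462,160),(-.032,.022,0))]
g=lambda p:np.concatenate([proj(r,W(case,W(p[:3],q)+[0,0,.06+p[3]]))-(np.array(o)/3+(40,80)) for o,q in z])
q=least_squares(g,[0,-.1,0,0]);print("tower in case",q.x,"\n",q.fun.reshape(-1,2));
# case visible corners
for n,uv in (("back R lip?",(85,276)),("back L",(490,277))): print(n,onz(r,uv,.192))
for P in [(-.1,.195,.115),(-.1,-.195,.115),(.046,.195,.192),(.046,-.195,.192),(.01,0,.28),(-.1,.195,0),(-.1,-.195,0)]: print(P,proj(r,W(case,P)))
```

```text
R [-0.0446 -0.1693  0.188 ] [-1.2891  0.2552  0.7501  0.2137  1.3422  0.0731 -0.7572 -0.5827]
L [-0.043   0.1526  0.1881] [-0.6085  0.1628  0.8464  0.1213  0.4992 -0.7152 -0.7583  0.4066]
tower in case [ 0.0179 -0.1234 -0.0172 -0.0122] 
 [[-0.0745  0.266 ]
 [-0.4677  0.0839]
 [ 0.0044 -0.0065]
 [ 0.2009 -0.4077]
 [-0.3904 -0.2155]
 [ 0.8047  0.232 ]]
back R lip? [ 0.6902 -0.0937  0.192 ]
back L [0.686  0.2972 0.192 ]
(-0.1, 0.195, 0.115) [531.1462  89.9359]
(-0.1, -0.195, 0.115) [44.1174 91.9158]
(0.046, 0.195, 0.192) [491.1648 273.5327]
(0.046, -0.195, 0.192) [ 82.5296 273.5913]
(0.01, 0, 0.28) [287.3214 351.8356]
(-0.1, 0.195, 0) [476.1053  34.3658]
(-0.1, -0.195, 0) [96.1226 36.3639]
```

```bash
cat >> h.py <<'E'
KW=[0.]
def projd(r,P,k):
    p=proj(r,P);c=np.array([r["cx"],r["cy"]]);d=p-c;return c+d*(1+k*(d@d)/K(r)**2)
E
python3 - <<'E'
from h import *
np.set_printoptions(precision=4,suppress=True)
import pickle;r,s=pickle.load(open("b.pkl","rb"))
cams,out,t=pickle.load(open("obs.pkl","rb"))
u=np.array([np.cos(np.radians(28)),0,np.sin(np.radians(28))])
A=np.array([(38,240),(80,240),(130,498),(92,500)])/3+(40,80)
B=np.array([(176,218),(216,218),(170,453),(133,450)])/2.7+(420,80)
q4=[(-.035,-.006),(-.035,.006),(.035,.006),(.035,-.006)]
z=[((291,287),(-.032,-.022,.072)),((428,289),(-.032,.022,.072)),((460,420),(.032,.022,.072)),((340,420),(.032,-.022,.072)),((347,160),(-.032,-.022,0)),((462,160),(-.032,.022,0))]
cc=[((525,90),(-.1,.195,.115)),((49,92),(-.1,-.195,.115)),((476,37),(-.1,.195,0)),((99,37.5),(-.1,-.195,0)),((284,350),(.01,0,.28))]
def g(p):
    k=p[0];cs=p[1:4];e=[]
    e+=[projd(r,W(cs,q),k)-o for o,q in cc]
    e+=[projd(r,W(cs,W(p[4:7],q)+[0,0,.06]),k)-(np.array(o)/3+(40,80)) for o,q in z]
    for y,uv in ((p[7],A),(p[8],B)):
        e+=[projd(r,W(cs,np.array([p[9],y,p[10]])+a*u+np.array([0,b,0])),k)-o for (a,b),o in zip(q4,uv)]
    return np.concatenate(e)
x=least_squares(g,[0,*case,.02,-.12,0,-.169,.15,-.045,.188],loss="soft_l1")
p=x.x;print("k",p[0],"case",p[1:4],"tower",p[4:7],"finy",p[7:9],"finxz",p[9:11]);print(g(p).reshape(-1,2))
for n,P in (("case",W(p[1:4],(0,0,0))),("rail",W(p[1:4],(.01,0,.28)))):
    for c in cams: print(n,c,proj(cams[c],P),out[{"rail":"case_rail"}.get(n,n),c][0]["location"])
for n,y in (("door_left_pull",p[8]),("door_right_pull",p[7])):
    for c in cams: print(n,c,proj(cams[c],W(p[1:4],(p[9],y,p[10]))),out[n,c][0]["location"])
E
```

```text
k -0.04397775237431317 case [0.6346 0.0995 0.0121] tower [ 0.0099 -0.1182 -0.0175] finy [-0.169   0.1524] finxz [-0.045   0.1915]
[[ 0.0538  1.2919]
 [-0.7967 -0.5608]
 [-4.2524  0.0138]
 [ 0.2305 -0.1316]
 [ 2.6763 -0.5211]
 [-1.0462  0.3502]
 [ 0.1028  0.1806]
 [ 0.6803  1.8467]
 [-0.3915  1.2921]
 [-0.4393 -1.64  ]
 [ 1.9272 -1.294 ]
 [-0.695   0.5705]
 [ 0.7648  0.4387]
 [ 0.792   0.395 ]
 [-0.8849 -0.3747]
 [-0.3428 -0.3414]
 [ 0.5593 -0.211 ]
 [ 0.3185 -0.9055]
 [-0.5351  0.269 ]]
case side [255.9133 258.7821] [254.6, 259.1]
case top [266.7492 208.6606] [267.1, 207.4]
rail side [248.7057 192.2701] [247.8, 191.5]
rail top [262.5806 189.0862] [261.1, 190.8]
door_left_pull side [236.1529 257.3734] [236.9, 256.3]
door_left_pull top [214.3042 212.2721] [216.6, 215.8]
door_right_pull side [295.8459 187.2086] [295.4, 184.3]
door_right_pull top [318.8113 212.8741] [319.3, 214.0]
```

```bash
sed -i 's/^case=.*/case=(.6355,.0995,.013)/' h.py; echo "nrm=np.array([-.4695,0,.883])" >> h.py
python3 - <<'E'
from h import *
plan(W(case,np.array([-.045,.121,.1915])+.05*nrm),tool(case[2]),4)
E
```

```text
t 3.35 from [0.52864071 0.09937276 0.30289808] total mm 142.59138910485623 deg [-0.08602884  0.3278676   0.30017688]
[-0.06, 3.0, 1.93, -0.02, 0.08, 0.08]
[-0.06, 3.0, 1.93, -0.02, 0.08, 0.08]
[-0.06, 2.99, 1.93, -0.02, 0.08, 0.08]
[-0.06, 2.99, 1.93, -0.02, 0.08, 0.08]
```

```bash
python3 -m crank '[[1,-0.05,3,1.9,0,0.1,0.1],[1,-0.05,3,1.9,0,0.1,0.1],[1,-0.05,3,1.9,0,0.1,0.1],[1,-0.05,3,1.9,0,0,0],[1,0,0,0,0,0,0]]'
python3 - <<'E'
from h import *
r=read_camera("wrist");cv2.imwrite("pics/c_w.png",r["color"][:,:,::-1]);
plan(W(case,np.array([-.045,.121,.1915])),tool(case[2]),1)
E
```

```text
time: 3.85
eef_pos: [0.5635, 0.2222, 0.2329]
tcp_rot: [-0.008, 0.971, 0.001, 0.24]
contact_force: [-1.0, -0.0, 0.1]
opening: -0.004
t 3.9 from [0.56392141 0.22092933 0.23447253] total mm 49.7308773137739 deg [-0.07425227 -0.17330593  0.17684059]
[-0.2, -0.13, 4.97, -0.07, -0.17, 0.18]
```

View pics/c_w.png

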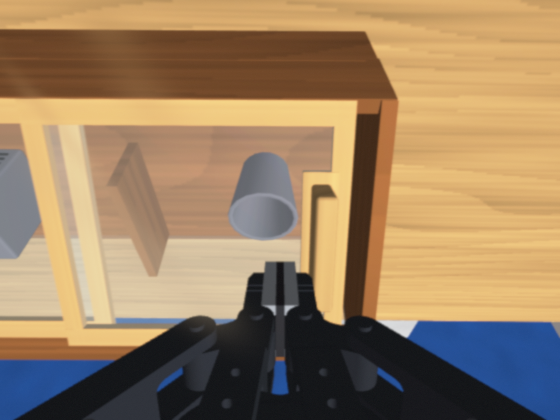

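```bash
python3 -m crank '[[1,-0.1,0,2,0,0,0],[1,0,0,2,0,0,0],[1,0,0,1,0,0,0],[1,0,0,0,0,0,0]]'
python3 -m crank '[[1,0,1,0,0,0,0],[1,0,0.7,0,0,0,0],[1,0,0.4,0,0,0,0],[1,0,0.3,0,0,0,0],[1,0,0,0,0,0,0]]'
```

```text
time: 4.3
eef_pos: [0.5892, 0.2181, 0.192]
tcp_rot: [-0.005, 0.97, 0.0, 0.241]
contact_force: [0.7, 0.4, -0.9]
opening: -0.003
time: 4.8
eef_pos: [0.5896, 0.2433, 0.1938]
tcp_rot: [-0.005, 0.97, 0.001, 0.243]
contact_force: [-0.6, 0.1, -0.3]
opening: -0.006
```

```bash
python3 -m crank '[[1,0,0.3,0,0,0,0],[1,0,0.2,0,0,0,0]]'
python3 - <<'E'
from h import *
r=read_camera("wrist");cv2.imwrite("pics/d_w.png",r["color"][:,:,::-1]);print(get_state()["contact_force"])
E
```

```text
time: 5.0
eef_pos: [0.5896, 0.2459, 0.1934]
tcp_rot: [-0.006, 0.97, -0.002, 0.242]
contact_force: [-1.5, -13.5, 5.4]
opening: 0.005
[-2.36967924 -8.65004164  3.0119201 ]
```

View pics/d_w.png

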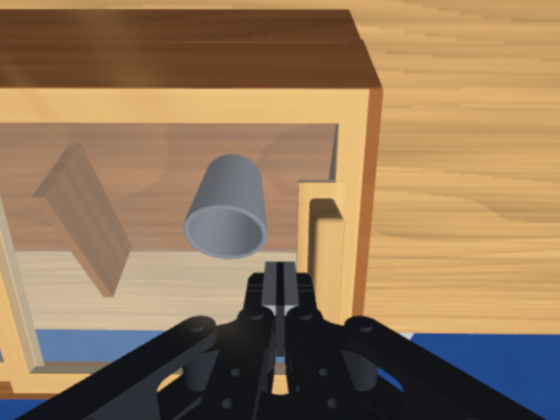

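```bash
python3 -m crank '[[1,0,-0.8,0,0,0,0],[1,0,-1,-3,0,0,0],[1,0,-4,-3,0,0,0],[1,0,-4.5,0,0,0,0],[1,0,-4.5,0,0,0,0]]'
python3 -m crank '[[1,0,-4.5,0,0,0,0],[1,0,-4.5,0,0,0,0],[1,0,-4.5,0,0,0,0],[1,0,-4.5,0,0,0,0],[1,0,0,0,0,0,0]]'
python3 - <<'E'
from h import *
plan(W(case,np.array([-.045,-.200,.1925])),tool(case[2]),1)
E
```

```text
time: 5.55
eef_pos: [0.5627, 0.0986, 0.248]
tcp_rot: [-0.006, 0.97, 0.001, 0.244]
contact_force: [0.2, -0.0, 0.7]
opening: 0.001
time: 6.05
eef_pos: [0.5647, -0.0857, 0.2469]
tcp_rot: [-0.002, 0.97, -0.001, 0.243]
contact_force: [0.1, 0.5, 0.1]
opening: 0.001
t 6.05 from [ 0.56466271 -0.0857308   0.24690207] total mm 63.274869574387964 deg [-0.40086556  0.15873419 -0.44692388]
[0.07, -1.53, 6.14, -0.4, 0.16, -0.45]
```

```bash
python3 -m crank '[[1,0.05,-1.5,1,-0.4,0.15,-0.45],[1,0,0,1,0,0,0],[1,0,0,0,0,0,0]]'
python3 - <<'E'
from h import *
r=read_camera("wrist");cv2.imwrite("pics/e_w.png",r["color"][:,:,::-1]);
plan(W(case,np.array([-.045,-.200,.1925])),tool(case[2]),1)
E
```

```text
time: 6.35
eef_pos: [0.573, -0.0944, 0.2264]
tcp_rot: [-0.01, 0.971, 0.004, 0.24]
contact_force: [-0.1, 1.1, 0.2]
opening: 0.002
t 6.4 from [ 0.5731576  -0.09419662  0.22710409] total mm 40.527870101197095 deg [ 0.35285274 -0.22894467  0.35363056]
[-0.14, -0.74, 3.98, 0.35, -0.23, 0.35]
```

View pics/e_w.png

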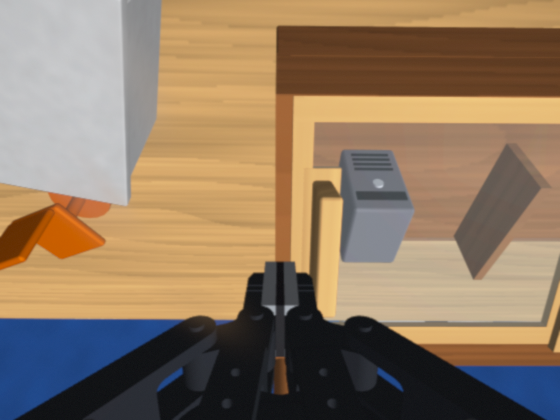

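```bash
python3 -m crank '[[1,-0.1,-0.5,2,0.3,-0.2,0.3],[1,0,0,2,0,0,0],[1,0,0,0,0,0,0],[1,0,1.2,0,0,0,0],[1,0,1.2,0,0,0,0]]'
python3 -m crank '[[1,0,2,0,0,0,0],[1,0,2.5,0,0,0,0],[1,0,2.5,0,0,0,0],[1,0,2.5,0,0,0,0],[1,0,0,0,0,0,0]]'
python3 - <<'E'
from h import *
r=read_camera("wrist");cv2.imwrite("pics/f_w.png",r["color"][:,:,::-1]);
plan(W(case,np.array([-.045,-.042,.1925])),tool(case[2]),1)
E
```

```text
time: 6.9
eef_pos: [0.5931, -0.0756, 0.1944]
tcp_rot: [-0.007, 0.97, 0.001, 0.243]
contact_force: [0.2, -2.2, -0.7]
opening: -0.003
time: 7.4
eef_pos: [0.5914, 0.0218, 0.1946]
tcp_rot: [-0.009, 0.97, 0.002, 0.243]
contact_force: [-0.1, -0.2, -0.6]
opening: 0.0
t 7.45 from [0.59162334 0.02060527 0.19464322] total mm 36.38100462097823 deg [0.03142015 0.17270537 0.23277236]
[0.1, 3.63, 0.19, 0.03, 0.17, 0.23]
```

View pics/f_w.png

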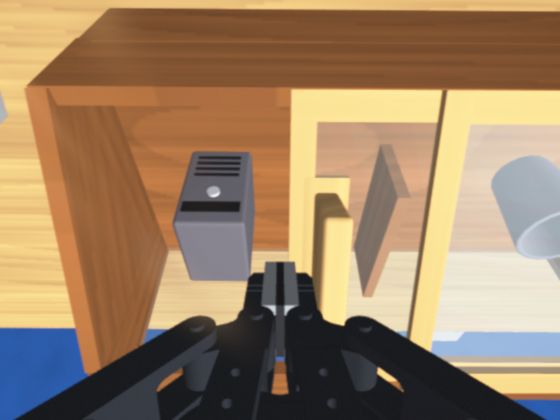

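Door half open and sliding under the left one. I'll continue to the stop.

```bash
python3 -m crank '[[1,0,1.5,0,0,0,0],[1,0,1.2,0,0,0,0],[1,0,0.6,0,0,0,0],[1,0,0.2,0,0,0,0],[1,0,0,0,0,0,0]]'
python3 -m crank '[[1,0,0.3,0,0,0,0],[1,0,0.2,0,0,0,0]]'
```

```text
time: 7.95
eef_pos: [0.5914, 0.0536, 0.1939]
tcp_rot: [-0.007, 0.97, 0.001, 0.243]
contact_force: [-0.3, -1.0, -0.4]
opening: -0.001
time: 8.15
eef_pos: [0.5914, 0.0569, 0.1937]
tcp_rot: [-0.007, 0.97, -0.001, 0.243]
contact_force: [-2.6, -14.5, 2.3]
opening: 0.0
```

```bash
python3 -m crank '[[1,0,-0.8,0,0,0,0],[1,0,-1,-2.5,0,0,0],[0,0,-3,-3,0,0,0],[-0.6,0,-3,-3,0,0,0],[-0.6,0,0,0,0,0,0]]'
python3 - <<'E'
from h import *
import pickle
r=read_camera("wrist");cv2.imwrite("pics/g_w.png",r["color"][:,:,::-1]);pickle.dump(r,open("g.pkl","wb"))
print(get_state()["opening"]); print([(a["location"],a["p"]) for a in place_of("tower","wrist")])
plan(W(case,np.array([.012,-.118,.116])+.08*nrm),tool(case[2]),1)
E
```

```text
time: 8.65
eef_pos: [0.5534, -0.0227, 0.2738]
tcp_rot: [-0.005, 0.969, -0.001, 0.247]
contact_force: [0.7, 1.3, 0.2]
opening: 0.505
0.5924649151414456
[]
t 8.75 from [ 0.55218127 -0.0202685   0.26898601] total mm 101.4831752059758 deg [-0.07351565  0.1552502  -0.05744458]
[-1.34, 0.08, 10.06, -0.07, 0.16, -0.06]
```

View pics/g_w.png

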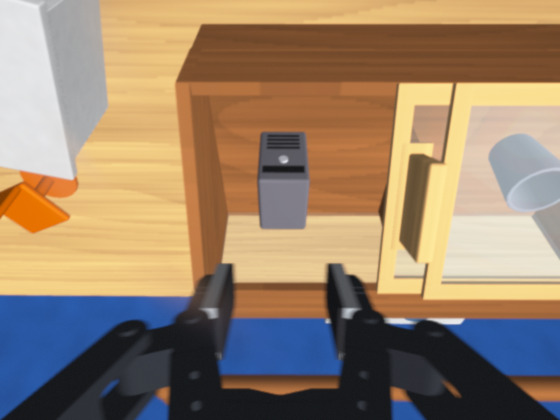

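Run:
```python
from h import *
import pickle;r=pickle.load(open("g.pkl","rb"))
cv2.imwrite("pics/g1.png",cv2.resize(r["color"][120:240,240:330,::-1],None,fx=5,fy=5,interpolation=cv2.INTER_CUBIC))
```

```text
(no output)
```

View pics/g1.png

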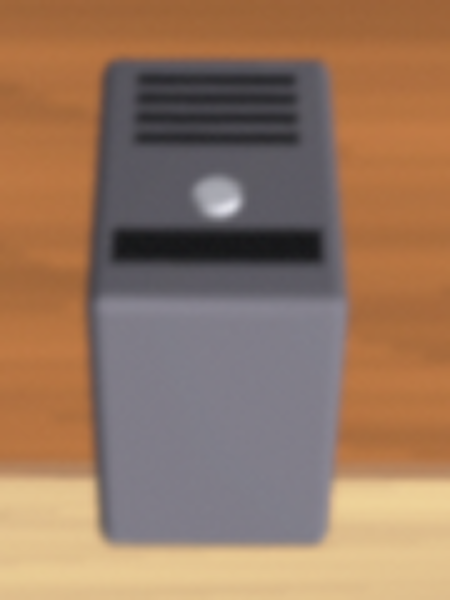

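Run:
```python
from h import *
np.set_printoptions(precision=4,suppress=True)
import pickle;r=pickle.load(open("g.pkl","rb"))
z=[((91,298),(-.032,-.022,.072)),((346,298),(-.032,.022,.072)),((325,545),(.032,.022,.072)),((103,545),(.032,-.022,.072)),((104,61),(-.032,-.022,0)),((327,61),(-.032,.022,0))]
for fz in (0,1):
  g=lambda p:np.concatenate([projd(r,W(p[:3],q)+[0,0,.06+fz*p[3]],-.044)-(np.array(o)/5+(240,120)) for o,q in z])
  q=least_squares(g,[.645,-.02,0,0]);print("tower world",q.x);print(q.fun.reshape(-1,2))
print(W(case,(.0099,-.1182,0)))
```

```text
tower world [ 0.6462 -0.0191  0.0071  0.    ]
[[-1.3941  0.8416]
 [ 1.1562  1.0369]
 [ 0.8862  1.4676]
 [-0.7712  1.3074]
 [-0.4291 -1.9419]
 [ 0.5896 -1.7688]]
tower world [ 0.6538 -0.0189  0.0071 -0.0087]
[[-0.3772  0.6306]
 [ 0.1136  0.8184]
 [ 0.134  -0.3779]
 [ 0.007  -0.533 ]
 [ 0.3243 -0.4706]
 [-0.1593 -0.3034]]
[ 0.6469 -0.0186  0.    ]
```

```bash
echo "tw=(.648,-.019,.007)" >> h.py
python3 - <<'E'
from h import *
plan(W(tw,np.array([0,0,.116])+.06*nrm),tool(tw[2]),3)
E
```

```text
t 8.75 from [ 0.55218127 -0.0202685   0.26898601] total mm 120.74267173614167 deg [0.08828804 0.15536344 0.24587153]
[-0.42, 0.01, 4.0, 0.03, 0.05, 0.08]
[-0.42, 0.01, 4.0, 0.03, 0.05, 0.08]
[-0.42, 0.02, 4.0, 0.03, 0.05, 0.08]
```

```bash
python3 -m crank '[[-0.6,-0.4,0,4,0,0,0.1],[-0.6,-0.4,0,4,0,0.1,0.1],[-0.6,-0.4,0,4,0,0,0],[-0.6,0,0,0,0,0,0]]'
python3 - <<'E'
from h import *
r=read_camera("wrist");cv2.imwrite("pics/i_w.png",r["color"][:,:,::-1]);print(get_state()["opening"])
plan(W(tw,np.array([0,0,.116])),tool(tw[2]),1)
E
```

```text
time: 9.15
eef_pos: [0.6161, -0.0167, 0.1578]
tcp_rot: [-0.005, 0.972, 0.004, 0.234]
contact_force: [-0.9, -0.1, -0.5]
opening: 0.796
0.7958345836027011
t 9.2 from [ 0.6168836  -0.01706578  0.16158615] total mm 55.22743319722589 deg [ 0.32751428 -0.66894937  0.1482033 ]
[-0.67, -0.25, 5.48, 0.33, -0.67, 0.15]
```

View pics/i_w.png

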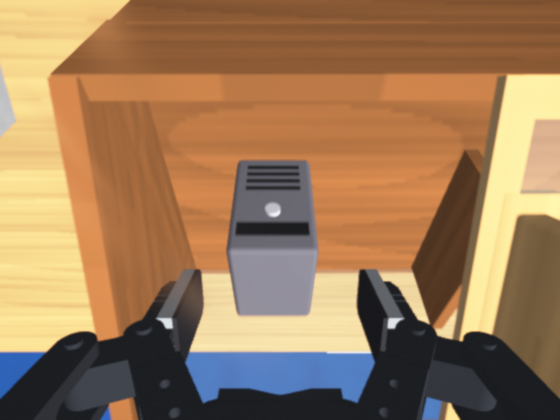

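Run:
```python
from h import *
np.set_printoptions(precision=4,suppress=True)
r=read_camera("wrist")
z=[((229,250),(-.032,-.022,.072)),((317,250),(-.032,.022,.072)),((312,316),(.032,.022,.072)),((238,316),(.032,-.022,.072)),((239,160),(-.032,-.022,0)),((309,160),(-.032,.022,0))]
for fz in (0,1):
  g=lambda p:np.concatenate([projd(r,W(p[:3],q)+[0,0,.06+fz*p[3]],-.044)-np.array(o) for o,q in z])
  q=least_squares(g,[.645,-.02,0,0]);print("tower world",q.x);print(q.fun.reshape(-1,2))
```

```text
tower world [ 0.6535 -0.0196  0.0155  0.    ]
[[-1.196   1.3449]
 [ 1.3834  0.8323]
 [-1.614  -1.7271]
 [ 1.2904 -1.3256]
 [ 0.1285  0.1009]
 [-0.0469 -0.3019]]
tower world [ 0.6529 -0.0196  0.0155  0.0006]
[[-1.4256  1.4609]
 [ 1.6077  0.9468]
 [-1.472  -1.3891]
 [ 1.1538 -0.9867]
 [-0.0044 -0.1617]
 [ 0.0892 -0.5649]]
```

```bash
sed -i 's/^tw=.*/tw=(.651,-.0196,.011)/' h.py
python3 - <<'E'
from h import *
plan(W(tw,np.array([0,0,.116])),tool(tw[2]),3)
E
```

```text
t 9.25 from [ 0.61802499 -0.01754706  0.16509555] total mm 59.177180752604976 deg [ 0.13434718 -0.33394827 -0.02435105]
[-0.21, -0.09, 1.96, 0.04, -0.11, -0.01]
[-0.21, -0.08, 1.96, 0.04, -0.11, -0.01]
[-0.21, -0.08, 1.96, 0.04, -0.11, -0.01]
```

```bash
python3 -m crank '[[-0.6,-0.2,-0.1,2,0,-0.1,0],[-0.6,-0.2,-0.1,2,0,-0.1,0],[-0.6,-0.2,-0.1,1.9,0,0,0],[-0.6,0,0,0,0,0,0],[-0.6,0,0,0,0,0,0]]'
python3 - <<'E'
from h import *
r=read_camera("wrist");cv2.imwrite("pics/j_w.png",r["color"][:,:,::-1]);
plan(W(tw,np.array([0,0,.116])),tool(tw[2]),1)
E
```

```text
time: 9.75
eef_pos: [0.6519, -0.0195, 0.1203]
tcp_rot: [-0.005, 0.97, 0.003, 0.244]
contact_force: [-0.3, 4.4, -2.0]
opening: 0.801
t 9.8 from [ 0.65185621 -0.01945175  0.12050817] total mm 4.59114778250295 deg [ 0.16127875  0.2079721  -0.05526161]
[0.29, -0.02, 0.36, 0.16, 0.21, -0.06]
```

View pics/j_w.png

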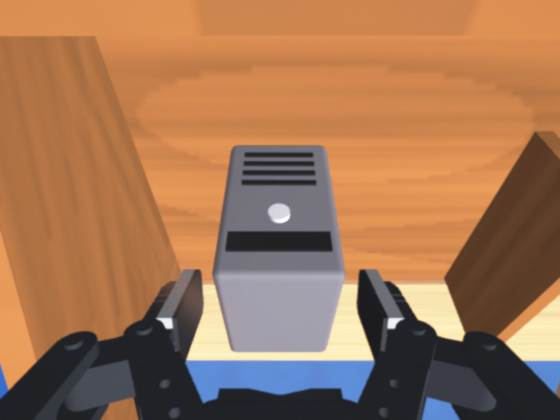

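```bash
python3 -m crank '[[-0.6,0.2,0,0.3,0,0.1,0],[-0.6,0,0,0,0,0,0]]'; python3 -c "
from h import *
s=get_state();print(s['contact_force'],s['wrist_torque'])"
```

```text
time: 10.0
eef_pos: [0.6524, -0.0194, 0.1183]
tcp_rot: [-0.006, 0.97, 0.002, 0.244]
contact_force: [2.0, 5.3, -1.4]
opening: 0.799
[ 1.96664404  5.29973485 -1.41767399] [0.67788252 0.0620884  0.38420093]
```

```bash
python3 -m crank '[[-0.2,0,0,0,0,0,0],[0.2,0,0,0,0,0,0],[0.5,0,0,0,0,0,0],[0.5,0,0,0,0,0,0]]' 30
python3 - <<'E'
from h import *
s=get_state();print(s['opening'],s['contact_force'],s['wrist_torque'])
r=read_camera("wrist");cv2.imwrite("pics/k_w.png",r["color"][:,:,::-1]);
E
```

```text
time: 10.4
eef_pos: [0.6529, -0.0213, 0.1182]
tcp_rot: [-0.005, 0.97, 0.002, 0.244]
contact_force: [-3.9, 3.1, 7.0]
opening: 0.511
0.5112436209618546 [-3.90312322  3.14290915  6.96314789] [0.35785853 0.4051694  0.19661664]
```

View pics/k_w.png

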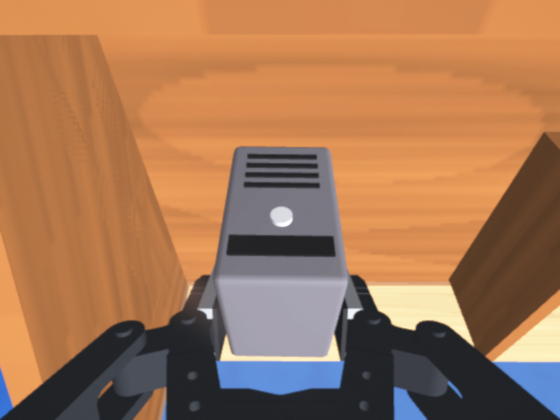

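```bash
python3 -m crank '[[0.5,0,0,-0.5,0,0,0],[0.5,0,0,-1.5,0,0,0],[0.5,0,0,-3,0,0,0],[0.5,0,0,-3,0,0,0],[0.5,0,0,-3,0,0,0]]'
python3 -m crank '[[0.5,0,0,-3,0,0,0],[0.5,0,0,-2.5,0,0,0],[0.5,0,0,-1,0,0,0],[0.5,0,0,0,0,0,0]]'
python3 - <<'E'
from h import *
import pickle
s=get_state();print(s['opening'],s['contact_force'],s['wrist_torque'],s['eef_pos'])
cs={n:read_camera(n) for n in("wrist","top","side")}
for n in cs: cv2.imwrite(f"pics/l_{n}.png",cs[n]["color"][:,:,::-1])
pickle.dump(cs,open("l.pkl","wb"))
E
```

```text
time: 10.95
eef_pos: [0.5988, -0.0224, 0.2126]
tcp_rot: [-0.005, 0.97, 0.001, 0.242]
contact_force: [0.6, 0.7, -0.8]
opening: 0.511
time: 11.35
eef_pos: [0.5697, -0.0228, 0.2715]
tcp_rot: [-0.005, 0.97, 0.001, 0.244]
contact_force: [0.3, -0.0, -1.7]
opening: 0.509
0.5089890584267666 [ 0.28176688 -0.04238186 -1.6674867 ] [ 0.00670035  0.31664886 -0.02995431] [ 0.5696852  -0.02281715  0.27145412]
```

View pics/l_wrist.png

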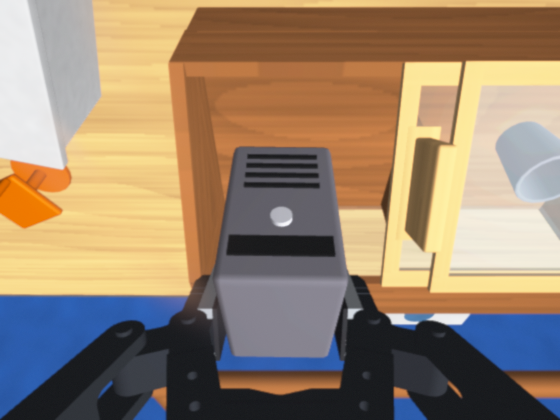

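View pics/l_side.png

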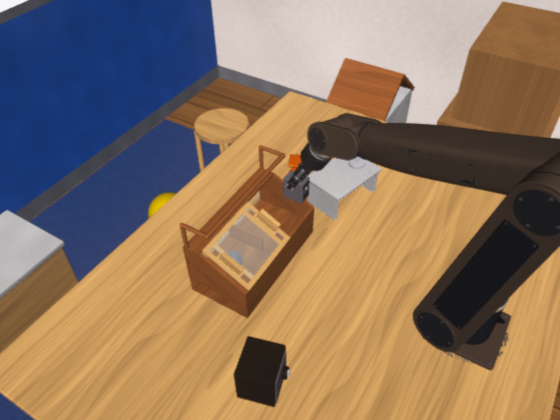

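View pics/l_top.png

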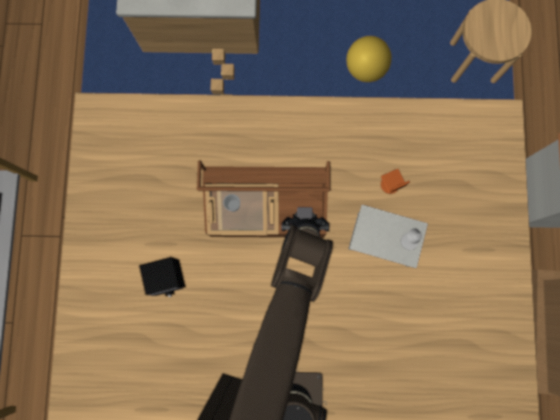

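Run:
```python
from h import *
np.set_printoptions(precision=4,suppress=True)
import pickle;cs=pickle.load(open("l.pkl","rb"));r=cs["wrist"]
cv2.imwrite("pics/l1.png",cv2.resize(r["color"][130:370,200:360,::-1],None,fx=2.5,fy=2.5,interpolation=cv2.INTER_CUBIC))
z=[((217,280),(-.032,-.022,.072)),((346,280),(-.032,.022,.072)),((331,355),(.032,.022,.072)),((230,355),(.032,-.022,.072)),((235,147),(-.032,-.022,0)),((330,147),(-.032,.022,0))]
g=lambda p:np.concatenate([projd(r,W(p[:3],q)+[0,0,p[3]],-.044)-np.array(o) for o,q in z])
q=least_squares(g,[.57,-.02,0,.2]);print("tower world",q.x,"rel TCP",q.x[:2]-[.5697,-.0228],q.x[3]-.2715);print(q.fun.reshape(-1,2))
dk=(.5334,-.2974,-.2633)
dy=dk[2]-tw[2]
s=get_state();R0=R.from_quat(s["tcp_rot"]).as_matrix();Rt=R.from_euler("z",dk[2]-.013).as_matrix()@R0
c=W(dk,(-.003,.05,0));plan(np.array([c[0],c[1],.25]),Rt,7)
```

```text
tower world [ 0.5685 -0.0223  0.0038  0.2102] rel TCP [-0.0012  0.0005] -0.061255442852082564
[[-2.0048 -0.0535]
 [ 3.4154  0.3367]
 [-2.9041 -0.4732]
 [ 3.1114 -0.6498]
 [-0.5149  0.1252]
 [-1.7065  0.5918]]
t 11.5 from [ 0.5691 -0.0224  0.2679] total mm 228.06000760979688 deg [ 7.414  -0.0189 13.9874]
[0.47, -3.22, 0.04, 1.06, -0.0, 2.0]
[0.36, -3.24, 0.1, 1.06, -0.0, 2.0]
[0.24, -3.25, 0.16, 1.06, -0.0, 2.0]
[0.13, -3.25, 0.22, 1.06, -0.0, 2.0]
[0.02, -3.25, 0.28, 1.06, -0.0, 2.0]
[-0.1, -3.24, 0.34, 1.06, -0.0, 2.0]
[-0.21, -3.23, 0.4, 1.06, -0.0, 2.0]
```

View pics/l1.png

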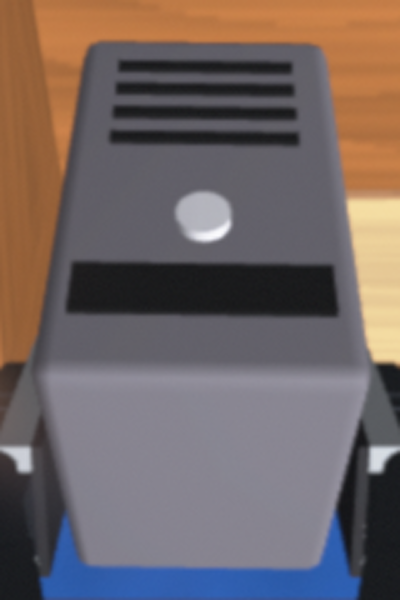

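```bash
python3 -m crank '[[0.5,0.5,-3.2,0,1,0,2],[0.5,0.4,-3.2,0.1,1,0,2],[0.5,0.2,-3.2,0.1,1,0,2],[0.5,0.1,-3.2,0.2,1.1,0,2],[0.5,0,-3.2,0.2,1.1,0,2]]'
python3 -m crank '[[0.5,-0.1,-3.2,0.3,1.1,0,2],[0.5,-0.2,-3,0.3,1.1,0,2],[0.5,0,0,0,0,0,0],[0.5,0,0,0,0,0,0]]'
python3 - <<'E'
from h import *
import pickle
cs={n:read_camera(n) for n in("wrist","top","side")}
for n in cs: cv2.imwrite(f"pics/m_{n}.png",cs[n]["color"][:,:,::-1])
pickle.dump(cs,open("m.pkl","wb"))
dk=(.5334,-.2974,-.2633);c=W(dk,(-.003,.05,0));plan(np.array([c[0],c[1],.25]),tool(dk[2],28.2),1)
E
```

```text
time: 12.0
eef_pos: [0.5504, -0.1828, 0.2561]
tcp_rot: [0.092, 0.966, -0.021, 0.24]
contact_force: [-0.0, 0.5, -1.6]
opening: 0.507
time: 12.4
eef_pos: [0.5433, -0.2438, 0.2524]
tcp_rot: [0.13, 0.962, -0.03, 0.239]
contact_force: [-0.3, -0.2, -1.2]
opening: 0.506
t 12.55 from [ 0.54376464 -0.24264238  0.25372785] total mm 6.815300226428307 deg [ 0.07479304 -0.2101455  -0.13415704]
[0.06, -0.56, 0.39, 0.07, -0.21, -0.13]
```

View pics/m_wrist.png

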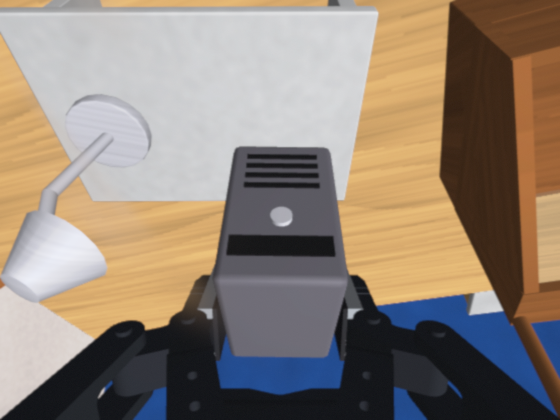

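View pics/m_side.png

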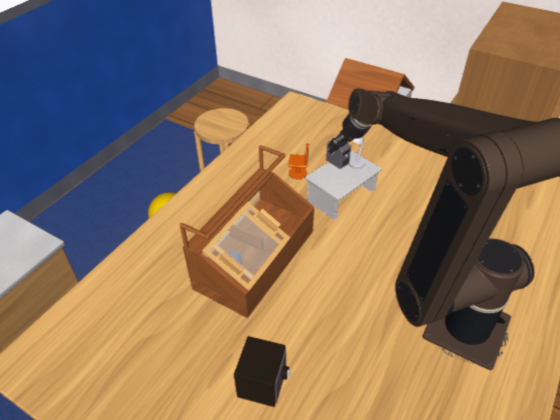

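Run:
```python
from h import *
np.set_printoptions(precision=4,suppress=True)
import pickle;cs=pickle.load(open("m.pkl","rb"));r=cs["wrist"]
z=[((376,11),(-.075,.11,.11)),((347,199.5),(.075,.11,.11)),((94,201),(.075,-.11,.11)),((-2,11),(-.075,-.11,.11))]
for k in (-.044,0):
  g=lambda p:np.concatenate([projd(r,W(p[:3],q),k)-np.array(o) for o,q in z])
  q=least_squares(g,[.53,-.3,-.26],loss="soft_l1");print("desk",q.x);print(g(q.x).reshape(-1,2))
s=get_state();Rm=R.from_quat(s["tcp_rot"]).as_matrix();print("tool y yaw",np.arctan2(-Rm[0,1],Rm[1,1]),"tilt",np.degrees(np.arccos(-Rm[2,2])),Rm[2,1])
print(s["eef_pos"])
```

```text
desk [ 0.5349 -0.297  -0.2645]
[[ 2.6485 -0.5378]
 [-2.3028 -0.2104]
 [-0.9533 -0.5462]
 [ 0.1713  6.3953]]
desk [ 0.5373 -0.2952 -0.2666]
[[ 8.3367 -0.1432]
 [ 0.0709  1.4863]
 [-0.0618  0.6612]
 [-7.0248  0.3367]]
tool y yaw -0.2647508336458542 tilt 27.99003459430892 0.00225424851822615
[ 0.5438 -0.2426  0.2537]
```

```bash
echo "dk=(.535,-.297,-.2645)" >> h.py
python3 - <<'E'
from h import *
c=W(dk,(0,.05,0));plan(np.array([c[0],c[1],.183]),tool(dk[2],28.1),4)
E
```

```text
t 12.55 from [ 0.54376464 -0.24264238  0.25372785] total mm 71.12062543870371 deg [ 0.1072361  -0.11022307 -0.07340999]
[0.7, -0.12, 1.63, 0.03, -0.03, -0.02]
[0.7, -0.12, 1.63, 0.03, -0.03, -0.02]
[0.7, -0.12, 1.63, 0.03, -0.03, -0.02]
[0.71, -0.12, 1.63, 0.03, -0.03, -0.02]
```

```bash
python3 -m crank '[[0.5,0.7,-0.1,1.6,0,0,0],[0.5,0.7,-0.1,1.6,0,0,0],[0.5,0.7,-0.1,1.6,0.1,-0.1,-0.1],[0.5,0.7,-0.1,1.6,0,0,0],[0.5,0,0,0,0,0,0]]'
python3 -m crank '[[0.5,0,0,0,0,0,0]]'
python3 - <<'E'
from h import *
s=get_state();print(s["contact_force"],s["eef_pos"])
c=W(dk,(0,.05,0));plan(np.array([c[0],c[1],.168]),tool(dk[2],28.1),4)
E
```

```text
time: 13.05
eef_pos: [0.5467, -0.2467, 0.1815]
tcp_rot: [0.128, 0.962, -0.031, 0.238]
contact_force: [-0.6, -0.2, -1.4]
opening: 0.511
time: 13.15
eef_pos: [0.5481, -0.2481, 0.185]
tcp_rot: [0.128, 0.962, -0.032, 0.241]
contact_force: [0.8, -0.2, -1.6]
opening: 0.512
[ 0.76312183 -0.16668924 -1.57925487] [ 0.548136   -0.24813163  0.18498528]
t 13.15 from [ 0.548136   -0.24813163  0.18498528] total mm 16.996250745011896 deg [-0.02396958  0.05107034  0.02339927]
[0.2, -0.01, 0.38, -0.01, 0.01, 0.01]
[0.2, -0.01, 0.38, -0.01, 0.01, 0.01]
[0.2, -0.01, 0.38, -0.01, 0.01, 0.01]
[0.2, -0.02, 0.38, -0.01, 0.01, 0.01]
```

```bash
python3 -m crank '[[0.5,0.15,0,0.3,0,0,0],[0.5,0.15,0,0.3,0,0,0],[0.5,0.1,0,0.2,0,0,0],[0.5,0.1,0,0.15,0,0,0],[0.5,0,0,0,0,0,0]]'
python3 -m crank '[[0.5,0.07,0,0.13,0,0,0],[0.5,0,0,0,0,0,0]]'
python3 -m crank '[[0.5,0.07,0,0.13,0,0,0],[0.5,0,0,0,0,0,0]]'
```

```text
time: 13.65
eef_pos: [0.5478, -0.2488, 0.1739]
tcp_rot: [0.128, 0.961, -0.032, 0.241]
contact_force: [-0.4, 0.6, -1.5]
opening: 0.509
time: 13.85
eef_pos: [0.548, -0.2489, 0.1726]
tcp_rot: [0.128, 0.961, -0.033, 0.241]
contact_force: [-0.1, -0.6, -2.0]
opening: 0.509
time: 14.05
eef_pos: [0.5479, -0.2489, 0.171]
tcp_rot: [0.128, 0.961, -0.032, 0.241]
contact_force: [-0.5, 0.8, -1.6]
opening: 0.514
```

```bash
python3 -m crank '[[0.5,0.05,0,0.09,0,0,0],[0.5,0,0,0,0,0,0]]'
python3 -m crank '[[0.5,0.05,0,0.09,0,0,0],[0.5,0,0,0,0,0,0]]'
python3 -m crank '[[0.5,0.05,0,0.09,0,0,0],[0.5,0,0,0,0,0,0]]'
```

```text
time: 14.25
eef_pos: [0.5479, -0.2489, 0.1701]
tcp_rot: [0.128, 0.961, -0.033, 0.241]
contact_force: [0.0, -0.1, -2.8]
opening: 0.509
time: 14.45
eef_pos: [0.5479, -0.2489, 0.169]
tcp_rot: [0.128, 0.961, -0.033, 0.241]
contact_force: [-1.3, 0.4, -1.9]
opening: 0.511
time: 14.65
eef_pos: [0.548, -0.249, 0.1683]
tcp_rot: [0.128, 0.961, -0.033, 0.241]
contact_force: [-0.3, 0.5, -1.3]
opening: 0.509
```

```bash
python3 -m crank '[[0.5,0.05,0,0.09,0,0,0],[0.5,0,0,0,0,0,0]]'
python3 -m crank '[[0.5,0.05,0,0.09,0,0,0],[0.5,0,0,0,0,0,0]]'
```

```text
time: 14.85
eef_pos: [0.5484, -0.2491, 0.1682]
tcp_rot: [0.128, 0.961, -0.033, 0.242]
contact_force: [-1.8, 2.5, 3.5]
opening: 0.513
time: 15.05
eef_pos: [0.5487, -0.2492, 0.1681]
tcp_rot: [0.128, 0.961, -0.033, 0.242]
contact_force: [-3.8, 2.9, 7.5]
opening: 0.512
```

```bash
python3 -m crank '[[0.5,-0.05,0,-0.09,0,0,0],[0.5,0,0,0,0,0,0]]' 20
python3 -m crank '[[-0.02,0,0,0,0,0,0],[-0.1,0,0,0,0,0,0],[-0.25,0,0,0,0,0,0],[-0.4,0,0,0,0,0,0],[-0.4,0,0,0,0,0,0]]'
python3 - <<'E'
from h import *
r=read_camera("wrist");cv2.imwrite("pics/n_w.png",r["color"][:,:,::-1]);
E
```

```text
time: 15.25
eef_pos: [0.5485, -0.2492, 0.1682]
tcp_rot: [0.128, 0.961, -0.033, 0.242]
contact_force: [-0.5, 1.0, 5.1]
opening: 0.511
time: 15.75
eef_pos: [0.5477, -0.2488, 0.1666]
tcp_rot: [0.128, 0.962, -0.032, 0.241]
contact_force: [-0.1, -0.2, -0.1]
opening: 0.702
```

View pics/n_w.png

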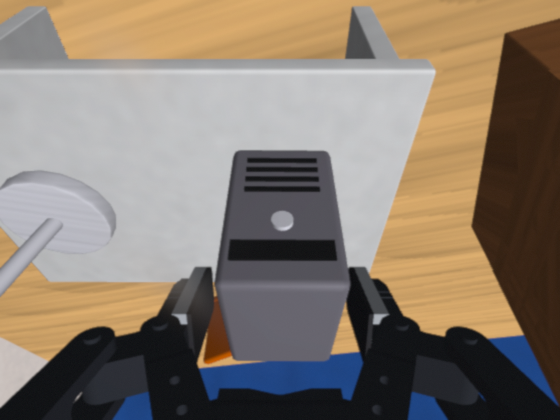

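```bash
python3 -m crank '[[-0.6,0,0,0,0,0,0],[-0.6,0,0,-0.5,0,0,0],[-0.6,0,0,-1.5,0,0,0],[-0.6,0,0,-3,0,0,0],[-0.6,0,0,-4,0,0,0]]'
python3 -m crank '[[-0.6,0,0,-4,0,0,0],[-0.6,0,0,-4,0,0,0],[-0.6,0,0,0,0,0,0]]'
python3 - <<'E'
from h import *
import pickle
r=read_camera("wrist");cv2.imwrite("pics/o_w.png",r["color"][:,:,::-1]);pickle.dump(r,open("o.pkl","wb"))
E
```

```text
time: 16.3
eef_pos: [0.5058, -0.237, 0.2455]
tcp_rot: [0.128, 0.962, -0.032, 0.239]
contact_force: [1.4, -1.3, 0.5]
opening: 0.798
time: 16.6
eef_pos: [0.4711, -0.2289, 0.3252]
tcp_rot: [0.128, 0.96, -0.036, 0.246]
contact_force: [1.0, -0.5, 0.2]
opening: 0.796
```

View pics/o_w.png

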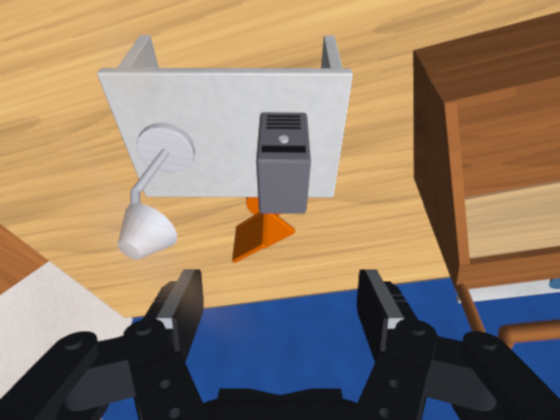

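```bash
python3 -m crank '[[-0.6,3,0,-2,0,0,0],[-0.6,4,0,-2,0,0,0],[-0.6,3,0,-1,0,0,0],[-0.6,0,0,0,0,0,0]]'
python3 - <<'E'
from h import *
np.set_printoptions(precision=4,suppress=True)
import pickle;r=pickle.load(open("o.pkl","rb"))
cs={n:read_camera(n) for n in("top","side")}
a=cs["top"]["color"][140:290,150:440,::-1];b=cs["side"]["color"][120:330,170:400,::-1]
cv2.imwrite("pics/p_top.png",cv2.resize(a,None,fx=2.6,fy=2.6,interpolation=cv2.INTER_CUBIC));cv2.imwrite("pics/p_side.png",cv2.resize(b,None,fx=2.8,fy=2.8,interpolation=cv2.INTER_CUBIC))
z=[((258,153),(-.032,-.022,.072)),((311,153),(-.032,.022,.072)),((308,212),(.032,.022,.072)),((260,212),(.032,-.022,.072)),((261,113),(-.032,-.022,0)),((308,113),(-.032,.022,0))]
g=lambda p:np.concatenate([projd(r,W(p[:3],q)+[0,0,.11],-.044)-np.array(o) for o,q in z])
q=least_squares(g,[.548,-.249,-.26]);print("tower",q.x,"want",W(dk,(0,.05,0)),dk[2]);print(q.fun.reshape(-1,2))
E
```

```text
time: 17.05
eef_pos: [0.3605, -0.1974, 0.3116]
tcp_rot: [0.129, 0.962, -0.032, 0.24]
contact_force: [0.8, -0.1, -1.1]
opening: 0.801
tower [ 0.5399 -0.2449 -0.2635] want [ 0.5481 -0.2487  0.    ] -0.2645
[[-1.7061  4.2333]
 [ 1.9105  4.3661]
 [ 0.1974  0.8415]
 [-0.1165  0.6913]
 [-0.581  -4.9771]
 [ 0.241  -4.8985]]
```

View pics/p_top.png

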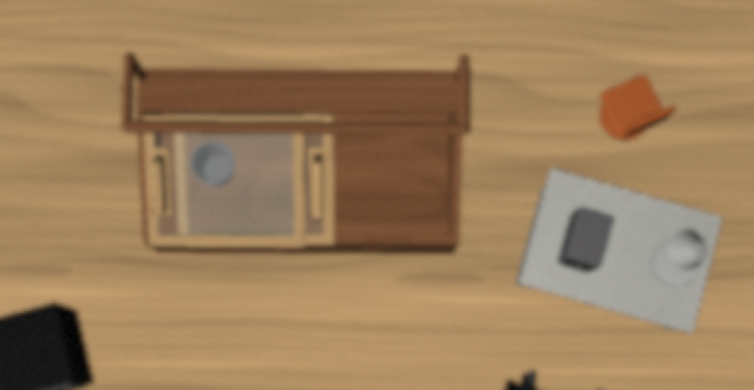

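View pics/p_side.png

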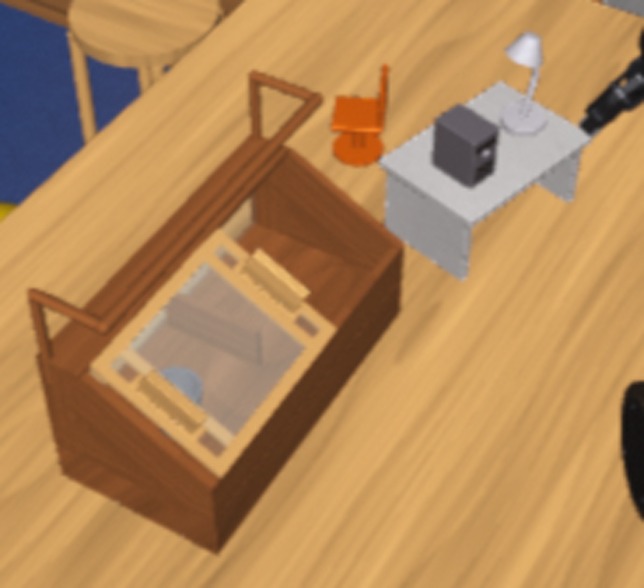

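```bash
python3 -c "
from plant import *
print(sign_off(), get_state()['time'])"
```

```text
the job is handed in; nothing more can be done
the job is handed in; nothing more can be done
```

The tower computer is out of the case and standing upright on the clear +y half of the desk, and I handed the job in at about 17 s of the 51 s allowed.

- **Other (left) door:** it started about 15–18 mm ajar, so I first pushed it shut until it met its stop (13.5 N).
- **Tower's (right) door:** I slid it under the left door to its open stop. The push force rose to 14.5 N there, and the tool's travel agrees with 145 mm.
- **Tower:** I gripped it with the tool tilted 28°, lifted it square to the slope and lowered it onto the desk until light contact. The highest force I read while setting it down was about 8 N. I then opened the fingers and backed off.

**Last checks:**
- The final top and side pictures show the right door open past the left one and the left door closed. The tower is wholly on the desktop with clear margins. The bin, lamp, chair and safe look unmoved by eye.
- The fitted yaw is -0.2635 rad for the tower against -0.2645 rad for the desk, so it is square with the desk's edges.

**What disagreed or was off:**
- The last wrist-camera fit put the tower about 9 mm from where the tool released it, with residuals of up to 5 px. I put this down to that picture being taken while the arm was still settling. Either position is well inside the desktop.
- The fingers touched something with about 5 N while reaching into the case, probably the end wall. Nothing seemed to be displaced.
- The tower detector never reported the tower, so I located it by fitting its corners by hand.

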